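# Empty the relaxing pot and take the plaster's moisture reading

### The arm

A 6-joint arm with a two-finger parallel gripper is mounted at the origin on a cart in front of the work surface, level with it; the furniture and walls round the work are solid. World frame = base frame: x ahead of the robot, y to its left, z up, the work surface at z = 0. Lengths are in mm, angles in degrees, forces in N, time in s.
With the tool pointing down it reaches from about 275 to 725 mm from the base axis. Payload 5.6 kg.
Tool frame: the origin (TCP) lies midway between the tips of the shut fingers; the grasp point (between the pads) lies 19 mm behind it (r.grip_depth is the distance from the TCP to the grasp point, in mm); z points along the fingers, y is the line along which they close (so a half turn about z gives the same grasp; the last joint's range is limited). The gripper opens to 85 mm and grips with 20 to 120 N. Pads are 22 mm wide; open, the fingers measure 114 mm over their backs; the gripper's body (76 mm by 85 mm) begins 54 mm behind the grasp point. The pads swing forward as they close: fully open they stand 13 mm farther back than shut.
Start: joints at [83.457, 14.616, 6.199, 0, -81.583, -16.306], TCP at [213.545, 506.845, 231.283] pointing down, gripper open.
Joint ranges: [-168.99, 168.99], [-69.2, 112.95], [-62.41, 85.93], [-164.36, 98.24], [-168.68, -3.75], [-174.98, 174.98]. Speed limits (degrees/s): [147.25, 147.25, 180, 180, 180, 180].

### API

Orientations are given as [roll, pitch, yaw] about the fixed x, y, z axes, in that order (R = Rz(yaw) Ry(pitch) Rx(roll)).
In Python, from cell import r, kin, cams gives the robot as it stands. The module is installed in compiled form; this text tells all that it offers. Calls block until the motion is done:
- r.move_ptp(position, orientation): joint-space move of the TCP to a pose.
- r.movel(position, orientation=None, max_speed=150): straight line of the TCP; orientation=None keeps the orientation; max_speed is the mean speed in mm/s.
- r.goto_joints(angles): joint-space move.
- r.command_gripper(opening): finger opening in mm; the grip force is fixed at half the most; returns when the fingers have stopped.
- r.sleep(seconds).
- kin.inverse_kinematics(position, orientation): joint angles nearest the present ones, or None.
- r.observe(): the state.
- cams.capture(name): name is "side" or "top"; returns the picture (400x640x3 uint8, red, green, blue); there is no depth.
- cams.get_calibration(name): a dict with "intrinsics" (3x3 intrinsics, pixels), "k1" (the pictures are not rectified: a ray, as slopes to the right and down, at radius r is drawn at 1 + k1 r^2 times it, then the intrinsics apply), "origin" and "attitude" of the camera in the world. Camera axes: x right, y up, looking along -z (the intrinsics and any distortion apply to the point x, -y, -z); pixel columns grow to the right and rows downward; lengths in mm; the calibration is good to about 2 mm. A picture is of the moment at which its call begins. get_calibration takes no time and is no camera call.
A pose or a line that the arm cannot do raises r.IKError and nothing moves.
- r.close_job(): hands the job in; it is judged then, once.
The state is a dict: "clock": time; "q": joint angles; "qvel": joint speeds; "joint_torque": joint torques, N m; "eef_pos": TCP position; "eef_rot": TCP orientation; "wrist_force": force on the tool from outside, world axes, zero at the start; "ft_torque": the same for the moment, N m; "finger_gap": finger opening in mm; "finger_force": force on a finger pad.
Only numpy, scipy, OpenCV 4.12 (cv2) and the standard library are available. Lean on these libraries where they do the work, as an engineer would, in place of code of your own. Each camera call takes 0.05 s, during which the arm holds its last target. There are 200 camera calls.

### The job

Take the relaxing pot by its handle, tip its three beetles from low down into the white card tray, and stand the empty pot upright on the desk again. Then draw the moisture meter out of its stand and hold it upright with its sprung tip on the plaster in the pot, inside the pencilled ring, pressing lightly so that the plunger is about half in. Finish while still holding the meter there like that; leave everything else on the desk where it is.

Things in the scene. Friction and masses are not known exactly. Their poses are not given: they have to be found in the camera images.
- pot: flared round white dish, 128 mm across the rim, 58 across the foot, 38 high, about 0.18 kg, wall 4 mm, flat plaster bed inside, 68 mm across, its face 12 mm above the underside. Level octagonal wooden handle along the pot's -x: 17 mm thick, flats up and sideways, axis 36 mm up, 68 to 128 mm off the pot's axis. Origin: centre of the underside, z out of the mouth. Empties when tipped 90 degrees
- pot_handle (a point): middle of the pot's wooden handle, on its axis, 92 mm from the pot's axis and 36 mm above its underside; same axes as the pot
- spot (a point): centre of the ring pencilled on the plaster bed (ring 20 mm across, in the middle of the pot), on the plaster's face; 26 mm below the rim
- beetle1: one of three large black beetles lying loose in the pot, about 28 mm long, 16 mm wide, 17 mm high, 11 g; origin at the middle of its underside
- beetle2: one of three large black beetles lying loose in the pot, about 34 mm long, 16 mm wide, 17 mm high, 11 g; origin at the middle of its underside
- beetle3: one of three large black beetles lying loose in the pot, about 30 mm long, 16 mm wide, 17 mm high, 11 g; origin at the middle of its underside
- beetle1_mid (a point): middle of that beetle, 8 mm above its underside
- beetle2_mid (a point): middle of that beetle, 8 mm above its underside
- beetle3_mid (a point): middle of that beetle, 8 mm above its underside
- tray: open white card tray, fixed on the desk: 147 mm along its x, 182 mm along its y, 45 mm high, walls and floor 2 mm; origin at the centre of the underside. Round it: a big ring lamp hangs on the right (y below -0.35, x above 0.5), a tall shelf rack stands on the left (y above 0.5), small things and the microscope along the back (x above 0.67)
- stand: bench stand of the meter, fixed on the desk: black foot 95 x 84 x 12 mm, with a leaning aluminium tube (23 mm outside, 16 mm bore) that leans 20 degrees (0.35 rad) from upright towards the stand's own -x; origin: on the desk under the foot
- stand_mouth (a point): middle of the mouth of the stand's tube, 81 mm above the desk; the meter's body rests on the mouth and its 13 mm nose hangs 52 mm deep in the tube, so it is drawn out along the tube's axis
- meter: hand-held moisture meter, 0.12 kg: grey box 25 mm (x) by 40 (y) by 84 high, display on its -x face, below it a steel nose 13 mm thick, 52 long. Origin: centre of the nose's lower end; z up the nose and body, whose box spans z = 52 to 136 mm. At the start it leans in the stand, in line with the tube within 4 degrees
- meter_grip (a point): place to hold the meter: on its axis, 114 mm above the origin, 22 mm below its top; across the side faces (its y) it is 40 mm wide
- meter_tip (a point): end of the sprung brass plunger, 6 mm thick, that stands 18 mm out of the nose when free (less the plunger's value when pressed)
- plunger (a joint): how far the plunger is pushed into the nose: 0 free, 0.012 m fully in; its spring takes 0.6 N per mm, 7 N fully in. The reading is good with the plunger about half in (3 to 10 mm)
- dropper: amber dropper bottle, 33 mm across, 100 mm high, standing at the back, does not move; a bystander; origin at the centre of its underside
- forceps: curved steel forceps, 137 mm long, 9 mm high; a bystander; origin at the centre of its underside
- vial_a: small capped glass vial, 21 mm across, 58 mm high; a bystander; origin at the centre of its underside
- vial_b: capped glass vial, 21 mm across, 70 mm high; a bystander; origin at the centre of its underside
- loupe: small folding pocket loupe, 26 x 67 mm, 16 mm high; a bystander; origin at the centre of its underside
- block: stepped wooden pinning block, 32 x 78 mm, 36 mm high; a bystander; origin at the centre of its underside
- specimen: pinned beetle on a white foam cube, 52 mm high; a bystander; origin at the centre of its underside

How it is judged:
By the outcome, as a careful person would: the job done as asked, in the order asked, and still so for the second after the job is handed in, while the arm keeps its last pose, push and grip.
It also fails if it takes over 67 s, if anything falls off the work surface, if the arm or the gripper's body presses on something with over 40 N, if the wrist force passes 120 N, or if a joint passes its speed limit or range.

## Working session

There is one attempt and no reset: what is moved stays moved. The work goes in short steps, each a Python script; the robot and the scene stay as the last script left them, time stands still between calls to the robot, and variables do not carry over. Pictures are saved under pics/ and viewed, at most 10 in all, crops included, and the job is handed in when it is done.

```bash
mkdir -p pics; ls; python3 - <<'E'
from cell import r,kin,cams
import cv2
for n in("top","side"):
    cv2.imwrite(f"pics/{n}0.png",cams.capture(n)[:,:,::-1]); print(n,cams.get_calibration(n))
print(r.observe(),r.grip_depth)
E
```

```text
pics
top {'intrinsics': array([[367.30105021,   0.        , 322.38873585],
       [  0.        , 367.30105021, 198.48975894],
       [  0.        ,   0.        ,   1.        ]]), 'k1': -0.04687159200724175, 'origin': array([ 530.73786947,  -28.5532668 , 1044.02568693]), 'attitude': array([  2.14553207,  -1.99103183, -88.38794152])}
side {'intrinsics': array([[430.81918274,   0.        , 320.7129779 ],
       [  0.        , 430.81918274, 206.05070915],
       [  0.        ,   0.        ,   1.        ]]), 'k1': 0.03497483298601554, 'origin': array([ 296.83782189, -929.62620946,  603.77126236]), 'attitude': array([ 62.26826218,  -1.0253857 , -16.62210136])}
{'clock': 0.1, 'q': array([ 8.34561242e+01,  1.46503954e+01,  6.13959852e+00, -2.32407615e-02,
       -8.15841429e+01, -1.63056701e+01]), 'qvel': array([-0.05648095, -0.06615922,  0.15831414,  0.10392238, -0.1140603 ,
        0.04073241]), 'joint_torque': array([-2.89767850e-03, -3.87605095e+01,  2.38471949e+01,  5.37794665e+00,
       -3.82252896e-03,  2.93626030e-06]), 'eef_pos': array([213.36262932, 506.45674644, 230.49240346]), 'eef_rot': array([ 1.79902425e+02, -4.59531447e-03, -2.28529625e+01]), 'wrist_force': array([-0.27631253, -0.09419415, -1.08121716]), 'ft_torque': array([0.00469345, 0.0141343 , 0.03542666]), 'finger_force': 0.0, 'finger_gap': 85.80823521973424} 18.700000000000003
```

View pics/top0.png

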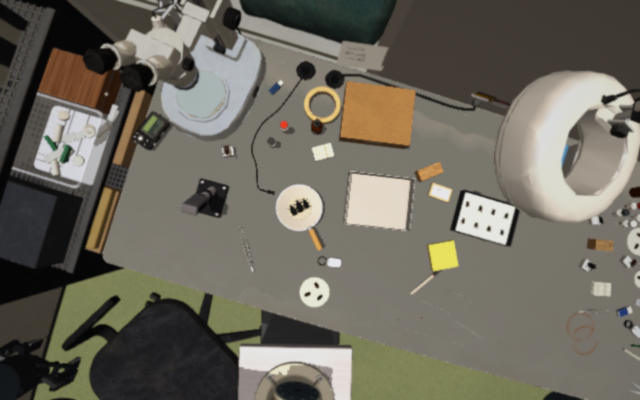

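View pics/side0.png

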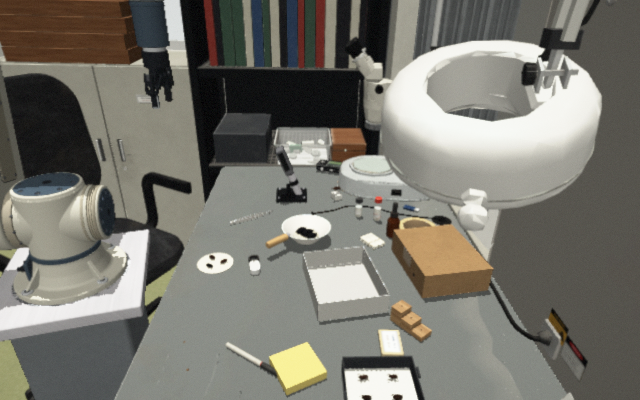

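The top view shows the pot at (299,208) with its handle to (320,248), the tray at (379,201) and the stand and meter at (205,197). In the side view the pot is at (306,231), the tray at (345,283) and the meter at (288,175).

```bash
cat > h.py <<'E'
import numpy as np, cv2
from scipy.spatial.transform import Rotation as R
from cell import r,kin,cams
def cam(n):
    c=cams.get_calibration(n); return c["intrinsics"],c["k1"],np.array(c["origin"]),R.from_euler('xyz',c["attitude"],degrees=True).as_matrix()
def ray(n,uv):
    K,k,o,A=cam(n); d=np.array([(uv[0]-K[0,2])/K[0,0],(uv[1]-K[1,2])/K[1,1]]); p=d.copy()
    for _ in range(20): p=d/(1+k*(p@p))
    return o,A@np.array([p[0],-p[1],-1])
def onz(n,uv,z):
    o,d=ray(n,uv); return o+d*(z-o[2])/d[2]
def proj(n,P):
    K,k,o,A=cam(n); c=A.T@(np.asarray(P,float)-o); p=np.array([c[0],-c[1]])/-c[2]; p=p*(1+k*(p@p))
    return p*[K[0,0],K[1,1]]+K[:2,2]
def tri(ut,us):
    (o1,d1),(o2,d2)=ray("top",ut),ray("side",us)
    s=np.linalg.lstsq(np.c_[d1,-d2],o2-o1,rcond=None)[0]; a,b=o1+s[0]*d1,o2+s[1]*d2
    return (a+b)/2,np.linalg.norm(a-b)
E
python3 - <<'E'
from h import *
t=cv2.imread("pics/top0.png"); s=cv2.imread("pics/side0.png")
z=lambda im,x,y,w,h,f:cv2.resize(im[y:y+h,x:x+w],None,fx=f,fy=f,interpolation=cv2.INTER_CUBIC)
a=np.hstack([z(t,175,170,66,50,6),z(t,268,180,66,75,6)[:300]])
b=np.hstack([z(s,262,140,66,50,6),z(s,262,205,80,50,6)[:,:396]])
cv2.imwrite("pics/z.png",np.vstack([a,b]))
# pot masks
for n,im,c in(("top",t,(299,208)),("side",s,(306,231))):
    hsv=cv2.cvtColor(im,cv2.COLOR_BGR2HSV)
    for nm,lo,hi in(("white",(0,0,150),(179,70,255)),("wood",(5,110,90),(25,255,255))):
        m=cv2.inRange(hsv,lo,hi); k,l,st,ce=cv2.connectedComponentsWithStats(m)
        for i in range(1,k):
            if st[i,4]>40 and np.hypot(*(ce[i]-c))<100: print(n,nm,st[i],ce[i].round(1),onz(n,ce[i],36).round(1))
E
```

```text
top white [311 143  23  18 302] [322.3 151.4] [699.7 -58.7  36. ]
top white [ 345  174   65   57 3092] [377.3 201.6] [ 565.3 -214.7   36. ]
top white [ 275  184   48   48 1572] [298.4 207.3] [543.5   2.5  36. ]
top white [327 257  15  11 126] [333.8 262.3] [395.7 -98.7  36. ]
top white [299 277  31  31 711] [314.1 291.8] [314.2 -47.   36. ]
top wood [309 229  13  21 133] [315.3 239.1] [457.7 -46.1  36. ]
side white [ 280  129   53   36 1396] [305.4 146.2] [699.7 590.2  36. ]
side white [ 341  155   87   46 2247] [374.9 178.5] [840.4 241.5  36. ]
side white [331 191  12   9  67] [336.7 194.7] [682.5 160.2  36. ]
side white [355 204   7  12  66] [358.2 209. ] [712.4  58.9  36. ]
side white [374 205   8  14  82] [377.3 211.1] [759.5  33.8  36. ]
side white [278 213  54  28 934] [305.7 225.4] [546.8   8.8  36. ]
side white [229 214  24  10  82] [240.1 218.7] [387.1  87.4  36. ]
side white [360 232  26  17 266] [372.  239.8] [ 687.1 -101.7   36. ]
side white [343 245  48  52 173] [368.8 263.6] [ 640.9 -193.7   36. ]
side white [196 251  38  24 626] [214.6 262.5] [307.  -98.3  36. ]
side white [ 303  252   79   53 2362] [341.  282.1] [ 558.  -240.6   36. ]
side white [248 260  13  14 140] [254.2 266.1] [ 390.1 -135.3   36. ]
side wood [332 151  21   9  93] [339.9 155.4] [797.1 465.5  36. ]
side wood [267 236  21  12  85] [276.4 241.2] [458.  -46.9  36. ]
```

View pics/z.png

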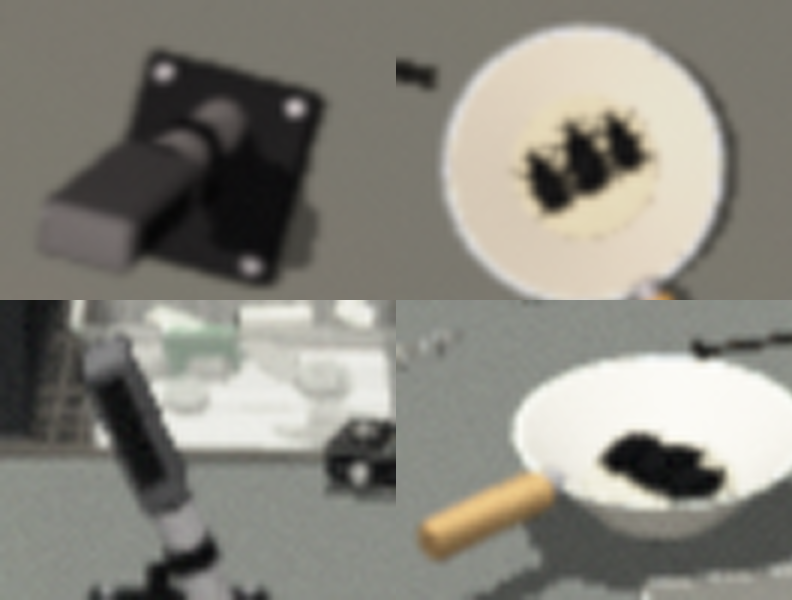

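```bash
python3 - <<'E'
from h import *
t=cv2.imread("pics/top0.png"); s=cv2.imread("pics/side0.png")
def z(im,x,y,w,h,f):
    c=cv2.resize(im[y:y+h,x:x+w],None,fx=f,fy=f,interpolation=cv2.INTER_CUBIC)
    c=cv2.convertScaleAbs(c,alpha=1.7,beta=20)
    for i in range(0,w,5):
        cv2.line(c,(i*f,0),(i*f,6 if i%10 else 14),(0,255,255),1)
        if i%10==0: cv2.putText(c,str(x+i),(i*f,26),0,.4,(0,255,255),1)
    for i in range(0,h,5):
        cv2.line(c,(0,i*f),(6,i*f),(0,255,255),1); 
        if i%10==0: cv2.putText(c,str(y+i),(8,i*f+4),0,.4,(0,255,255),1)
    return c
cv2.imwrite("pics/z2.png",np.hstack([z(t,178,174,56,48,8)[:, :440],z(s,270,143,44,60,8)[:384*1+96][:384]]) if 0 else np.hstack([z(t,178,174,48,50,8),z(s,268,145,48,62,8)[:400]]))
# pot
hsv=cv2.cvtColor(t,cv2.COLOR_BGR2HSV); m=cv2.inRange(hsv,(0,0,150),(179,70,255))
for nm,c in(("pot",(298,190)),("tray",(377,201))):
    k,l,st,ce=cv2.connectedComponentsWithStats(m); i=l[int(c[1]),int(c[0])]
    cnt=max(cv2.findContours((l==i).astype(np.uint8),0,1)[0],key=len)[:,0]+0.0
    if nm=="pot":
        P=np.array([onz("top",p,38)[:2] for p in cnt]); print(nm,cv2.minEnclosingCircle(P.astype(np.float32)),cv2.fitEllipse(P.astype(np.float32)))
    else:
        for zz in(2,45):
            P=np.array([onz("top",p,zz)[:2] for p in cnt]); print(nm,zz,cv2.minAreaRect(P.astype(np.float32)))
E
```

```text
pot ((542.6924438476562, 0.8961211442947388), 66.05120849609375) ((543.7633666992188, 2.1638376712799072), (126.54399871826172, 127.76741790771484), 88.775390625)
tray 2 ((566.4695434570312, -220.6602783203125), (176.1977996826172, 146.48533630371094), 85.36576843261719)
tray 45 ((564.9950561523438, -212.73284912109375), (168.92684936523438, 140.4405059814453), 85.36576843261719)
```

View pics/z2.png

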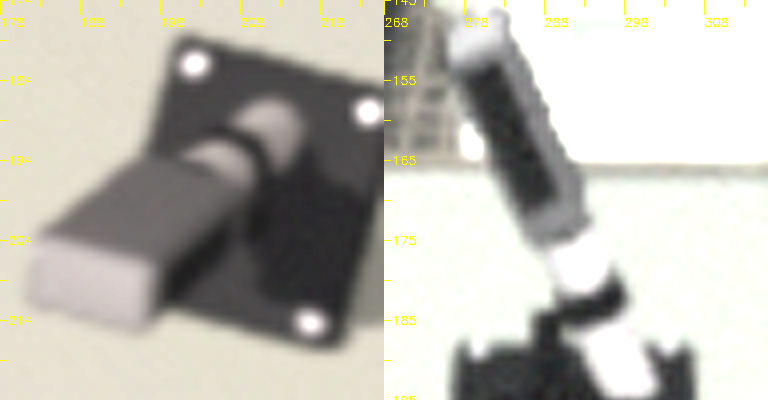

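```bash
python3 - <<'E'
from h import *
f=lambda x,y:(178+x/8,174+y/8)
s1,s2,s3=[onz("top",f(*p),12) for p in((195,64),(369,111),(310,322))]
c=(s1+s3)/2; print("stand",c,np.linalg.norm(s1-s2),np.linalg.norm(s3-s2)); X=s2-s3; X/=np.linalg.norm(X)
yaw=np.degrees(np.arctan2(X[1],X[0])); print("yaw",yaw)
A,B,C,D=(48,240),(158,265),(138,328),(30,302)
zs=(164,164,155.6,155.6)
Q=[onz("top",f(*p),z) for p,z in zip((A,B,C,D),zs)]
for q in Q: print(q.round(1))
Q=np.array(Q); print("len",np.linalg.norm(Q[0]-Q[1]),np.linalg.norm(Q[2]-Q[3]),np.linalg.norm(Q[1]-Q[2]),"centre",Q.mean(0))
yv=(Q[0]-Q[1]+Q[3]-Q[2]); print("y axis ang",np.degrees(np.arctan2(yv[1],yv[0])))
top=np.mean([f(*p) for p in(A,B,C,D)],0)
print("tri top",tri(top,(280.6,148.5)))
# pot rim ellipse side
s=cv2.imread("pics/side0.png")
ang=np.radians(np.arange(0,360,90))
pc=np.array([543,1.5]); 
print([proj("side",[pc[0]+64*np.cos(a),pc[1]+64*np.sin(a),38]).round(1) for a in ang])
print("mouthpred side", proj("side",c+[0,0,0]))
o,d=ray("side",(290.6,174.4))
for z in(75,81,87): print(onz("side",(290.6,174.4),z).round(1))
# foot corners in side: print x range at screws
print([proj("side",p).round(1) for p in(s1,s2,s3)])
# tray corner predicted
for a in (-4.6,): 
  M=R.from_euler('z',a,degrees=True).as_matrix()
  for sx in(-1,1):
    for sy in(-1,1):
      P=np.array([565,-215,45])+M@[73.5*sx,91*sy,0]; print(proj("top",P).round(1),proj("side",P).round(1))
E
```

```text
stand [562.21560378 252.29930745  12.        ] 63.19134061745387 76.42284869367137
yaw -13.432176423103588
[541.7 271.2 164. ]
[535.3 238.1 164. ]
[516.2 245.9 155.6]
[523.1 278.7 155.6]
len 33.68867044101087 33.47373302762037 22.224358355731372 centre [529.0664053  258.49893218 159.8       ]
y axis ang 78.5623187483273
tri top (array([532.43564593, 257.48254345, 160.25542128]), np.float64(6.8451969940764466))
[array([328.6, 223.1]), array([299. , 214.7]), array([280.7, 229.5]), array([311.7, 239. ])]
mouthpred side [290.45697161 193.24666607]
[564.  254.1  75. ]
[561.  240.6  81. ]
[558.  227.2  87. ]
[array([302.5, 188.8]), array([302.9, 197.7]), array([277.8, 197.9])]
[408.  231.9] [315.4 302.8]
[342.3 224.8] [299.9 251.5]
[413.2 178.8] [386.9 293.8]
[348.  171.4] [360.8 245.2]
```

```bash
cat >> h.py <<'E'
POT=np.array([543.,1.8,0]); HA=-150.3
MOUTH=np.array([558,251.5,81.]); SD=np.radians(166.6)
AX=np.array([np.sin(.35)*np.cos(SD),np.sin(.35)*np.sin(SD),np.cos(.35)])
GD=18.7
def eul(M): return list(R.from_matrix(M).as_euler('xyz',degrees=True))
def frame(z,y):
    z=z/np.linalg.norm(z); y=y-z*(y@z); y/=np.linalg.norm(y); return np.c_[np.cross(y,z),y,z]
def hv(a): a=np.radians(a); return np.array([np.cos(a),np.sin(a),0])
def pottool(delta,th,flip=1):
    h=hv(HA+delta); T0=frame(np.array([0,0,-1.]),flip*np.cross(h,[0,0,1.])); return R.from_rotvec(np.radians(th)*h).as_matrix()@T0
GRIPD=90
def potpose(c,delta,th,flip=1):
    "c: point on the handle's axis line below/at pot axis (36 up), tool pose"
    M=pottool(delta,th,flip); g=np.asarray(c,float)+GRIPD*hv(HA+delta); return g+GD*M[:,2],eul(M)
E
python3 - <<'E'
from h import *
f=lambda q:None if q is None else np.round(q).astype(int).tolist()
for fl in(1,-1):
    print(fl,"grasp",f(kin.inverse_kinematics(*potpose(POT+[0,0,36],0,0,fl))))
    for d in(-30,-15,0,15,30,45,60):
        m=np.cross(hv(HA+d),[0,0,1.])
        c=np.array([565,-215,103])-m*12
        print(d,[f(kin.inverse_kinematics(*potpose(c,d,th,fl))) for th in(0,50,90,100)])
    for d in(-90,-120,):
        m=-np.cross(hv(HA+d),[0,0,1.]); c=np.array([565,-215,103])-m*12
        print(d,[f(kin.inverse_kinematics(*potpose(c,d,-th,fl))) for th in(0,50,90,100)])
    y=fl*np.cross([0,0,1.],AX); M=frame(-AX,y)
    for L in(62,140): g=MOUTH+AX*L; print("meter",f(kin.inverse_kinematics(g-GD*AX,eul(M))))
    for ya in(-60,-30,0,30,60,90): print("spot",ya,f(kin.inverse_kinematics(POT+[0,0,138-GD],eul(frame(np.array([0,0,-1.]),fl*hv(ya+90))))))
E
```

```text
1 grasp [14, 16, -26, 0, -48, -74]
-30 [[-8, 17, -12, 0, -60, -82], [14, 21, -45, 60, -59, -152], None, [20, 53, -47, 69, -96, 171]]
-15 [[-11, 19, -10, 0, -61, -64], [2, 15, -55, 86, -49, -154], [10, 43, -62, 94, -91, 165], [11, 51, -60, 89, -101, 158]]
0 [[-13, 21, -7, 0, -62, -48], None, None, None]
15 [[-14, 23, -3, 0, -63, -31], None, None, None]
30 [[-15, 26, 0, 0, -65, -16], None, [-59, 52, -54, -151, -104, -172], [-58, 63, -49, -149, -120, -168]]
45 [[-15, 28, 4, 0, -66, -1], [-24, 13, -23, -53, -9, 59], None, None]
60 [[-14, 30, 8, 0, -68, 14], [-35, 17, -13, -62, -29, 82], [-63, 43, -25, -116, -80, 161], [-63, 53, -24, -119, -93, 168]]
-90 [[3, 19, -9, 0, -61, -153], [-31, 14, -18, -63, -48, -79], [-54, 43, -23, -95, -88, -25], [-55, 52, -21, -98, -98, -17]]
-120 [None, [-5, 9, -29, -52, -5, -125], [-50, 48, -45, -130, -92, 3], [-49, 60, -42, -129, -108, 9]]
meter [50, 15, -23, 25, -46, 10]
meter [53, 9, -17, 22, -57, 13]
spot -60 [17, 17, -7, 0, -66, -167]
spot -30 [17, 17, -7, 0, -66, -137]
spot 0 [17, 17, -7, 0, -66, -107]
spot 30 [17, 17, -7, 0, -66, -77]
spot 60 [17, 1
[... 546 characters left out ...]
23, -53, -9, -121], [-64, 46, -40, -132, -87, -4], [-63, 56, -37, -132, -102, 3]]
60 [[-14, 30, 8, 0, -68, -166], [-35, 17, -13, -62, -29, -98], [-63, 43, -25, -116, -80, -19], [-63, 53, -24, -119, -93, -12]]
-90 [[3, 19, -9, 0, -61, 27], [-31, 14, -18, -63, -48, 101], [-54, 43, -23, -95, -88, 155], [-55, 52, -21, -98, -98, 163]]
-120 [[3, 24, -2, 0, -64, -3], [-5, 9, -29, -52, -5, 55], None, [-49, 60, -42, -129, -108, -171]]
meter [50, 15, -23, 25, -46, -170]
meter [53, 9, -17, 22, -57, -167]
spot -60 [17, 17, -7, 0, -66, 13]
spot -30 [17, 17, -7, 0, -66, 43]
spot 0 [17, 17, -7, 0, -66, 73]
spot 30 [17, 17, -7, 0, -66, 103]
spot 60 [17, 17, -7, 0, -66, 133]
spot 90 [17, 17, -7, 0, -66, 163]
```

```bash
python3 - <<'E'
from h import *
F=-1
p,o=potpose(POT+[0,0,36],0,0,F)
r.move_ptp(p+[0,0,200],o)
r.command_gripper(60)
r.movel(p+[0,0,40],o,max_speed=250)
r.movel(p,o,max_speed=80)
print("contact?",r.observe()["wrist_force"],r.observe()["eef_pos"],p)
r.command_gripper(0)
s=r.observe(); print(s["finger_gap"],s["finger_force"],s["wrist_force"])
r.movel(p+[0,0,25],o,max_speed=60)
s=r.observe(); print(s["finger_gap"],s["finger_force"],s["wrist_force"],s["clock"])
a=cams.capture("side");b=cams.capture("top")
cv2.imwrite("pics/g.png",np.hstack([a[170:330,180:420],b[140:300,220:460]])[:,:,::-1].repeat(1,0))
E
```

```text
contact? [-0.36921522  0.29486317  0.09287784] [465.40042267 -42.75377555  17.87901523] [464.8231637  -42.79128016  17.3       ]
16.189492858223776 58.5061240196228 [-1.73885706 -1.22078978  2.2795387 ]
16.783314325963815 58.68156284093857 [-0.0746309  -0.18346156 -2.05303147] 5.1167
```

View pics/g.png

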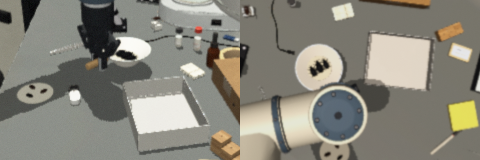

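The gripper holds the pot by its handle, level, with the three beetles still inside. The extra 2.05 N on the wrist matches pot plus beetles.

```bash
python3 - <<'E'
from h import *
F=-1; d=-30
m=np.cross(hv(HA+d),[0,0,1.]); c=np.array([565,-215,0])-m*14
wp=[potpose(POT+[0,0,156],0,0,F),potpose(c+[0,0,156],d,0,F)]
r.movel(*wp[0],max_speed=120)
r.movel(*wp[1],max_speed=150)
s=r.observe(); print(s["wrist_force"],s["finger_gap"],s["clock"],s["q"].round())
for th,z in((25,145),(50,130),(75,112),(92,106)):
    r.movel(*potpose(c+[0,0,z],d,th,F),max_speed=50)
    s=r.observe(); print(th,s["wrist_force"].round(2),s["finger_gap"].round(1),round(s["clock"],1),s["q"].round())
r.sleep(.3)
s=r.observe(); print(s["wrist_force"])
a=cams.capture("side");b=cams.capture("top")
cv2.imwrite("pics/p.png",cv2.resize(np.hstack([a[180:340,200:440],b[120:280,270:510]])[:,:,::-1],None,fx=1.6,fy=1.6))
E
```

```text
[ 0.54216231  0.09959303 -2.05931267] 16.709331514534263 7.55 [ -9.  15.  -8.  -0. -68.  98.]Traceback (most recent call last):
  File "<stdin>", line 10, in <module>
AttributeError: 'float' object has no attribute 'round'
```

```bash
python3 - <<'E'
from h import *
F=-1; d=-30
m=np.cross(hv(HA+d),[0,0,1.]); c=np.array([565,-215,0])-m*14
def pr(t):
    s=r.observe(); print(t,s["wrist_force"].round(2),round(float(s["finger_gap"]),1),round(s["clock"],1),s["q"].round())
pr("now")
for th,z in((50,130),(75,112),(95,106)):
    r.movel(*potpose(c+[0,0,z],d,th,F),max_speed=50); pr(th)
r.sleep(.3); pr("end")
a=cams.capture("side");b=cams.capture("top")
cv2.imwrite("pics/p.png",cv2.resize(np.hstack([a[180:340,200:440],b[120:280,270:510]])[:,:,::-1],None,fx=1.6,fy=1.6))
E
```

```text
now [ 0.26 -0.46 -1.2 ] 16.5 8.2 [  6.  12. -28.  30. -56.  65.]
50 [ 0.29 -0.87 -2.09] 16.6 8.9 [ 14.  19. -43.  57. -62.  32.]
75 [-0.35  0.39 -1.62] 16.5 9.4 [ 19.  34. -49.  69. -77.   7.]
95 [ 0.16 -0.37 -2.  ] 16.8 9.9 [ 20.  49. -48.  70. -92.  -6.]
end [ 0.25 -0.43 -2.52] 16.7 10.2 [ 20.  49. -48.  70. -93.  -6.]
```

View pics/p.png

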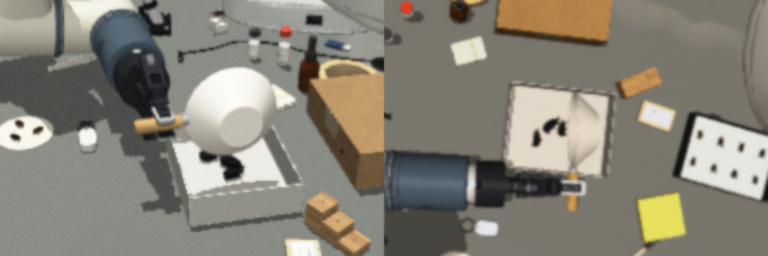

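All three beetles lie in the tray, in the top panel at (537,138) and around (550,125); the tipped pot is clear of the walls. Next I'll take the pot back and put it down where it stood.

```bash
python3 - <<'E'
from h import *
F=-1; d=-30
m=np.cross(hv(HA+d),[0,0,1.]); c=np.array([565,-215,0])-m*14
def pr(t):
    s=r.observe(); print(t,s["eef_pos"].round(1),s["wrist_force"].round(2),round(float(s["finger_gap"]),1),round(s["clock"],1))
for th,z in((75,118),(50,132),(25,146),(0,160)):
    r.movel(*potpose(c+[0,0,z],d,th,F),max_speed=90)
r.movel(*potpose(POT+[0,0,110],0,0,F),max_speed=170)
r.movel(*potpose(POT+[0,0,42],0,0,F),max_speed=120); r.sleep(.3); pr("above")
f0=r.observe()["wrist_force"][2]
for z in np.arange(40,33,-.7):
    r.movel(*potpose(POT+[0,0,z],0,0,F),max_speed=25)
    f=r.observe()["wrist_force"][2]
    if f-f0>1.2: break
pr(z)
r.command_gripper(60); pr("open")
p,o=potpose(POT+[0,0,z],0,0,F)
r.movel(p+[0,0,60],o,max_speed=120)
r.movel(p+[-40,70,230],o,max_speed=250)
a=cams.capture("side");b=cams.capture("top")
cv2.imwrite("pics/top1.png",b[:,:,::-1]);cv2.imwrite("pics/side1.png",a[:,:,::-1])
cv2.imwrite("pics/q.png",cv2.resize(np.hstack([a[180:340,200:440],b[140:300,250:490]])[:,:,::-1],None,fx=1.6,fy=1.6))
pr("end")
E
```

```text
above [465.2 -42.7  23.8] [ 0.34 -0.33 -2.23] 16.1 15.1
39.3 [464.8 -42.8  20.5] [-0.07  0.27 -1.02] 16.6 15.6
open [464.9 -42.8  20.7] [-0.19 -1.23  0.62] 60.0 16.0
end [424.2  26.7 248.8] [0.17 0.16 0.08] 59.8 17.7
```

View pics/q.png

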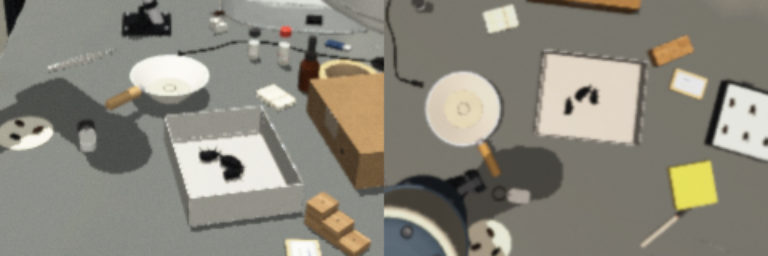

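The pot stands upright where it was, empty, with the ring at top pixel (299.4,207.5). All three beetles are in the tray. Next is the meter.

```bash
python3 - <<'E'
from h import *
def pr(t):
    s=r.observe(); print(t,s["eef_pos"].round(1),s["wrist_force"].round(2),s["ft_torque"].round(2),round(float(s["finger_gap"]),1),round(s["clock"],1))
t=cv2.imread("pics/top1.png"); hsv=cv2.cvtColor(t,cv2.COLOR_BGR2HSV)
m=cv2.inRange(hsv,(0,0,150),(179,75,255)); k,l,st,ce=cv2.connectedComponentsWithStats(m); i=l[190,298]
cnt=max(cv2.findContours((l==i).astype(np.uint8),0,1)[0],key=len)[:,0]+0.0
P=np.array([onz("top",p,38)[:2] for p in cnt]); print("rim",cv2.fitEllipse(P.astype(np.float32)))
print("ring guess",onz("top",(299.4,207.5),12), "sat ring")
M=frame(-AX,np.cross([0,0,1.],AX)); o=eul(M)
P=lambda L: MOUTH+AX*L-GD*AX
r.command_gripper(75)
r.move_ptp(P(170),o); pr("pre")
r.movel(P(62),o,max_speed=110); pr("at")
a=cams.capture("side");b=cams.capture("top")
cv2.imwrite("pics/m.png",cv2.resize(np.hstack([a[120:220,230:350],b[150:250,150:270]])[:,:,::-1],None,fx=3,fy=3))
E
```

```text
rim ((542.712158203125, 1.7341952323913574), (126.45170593261719, 128.00990295410156), 94.37553405761719)
ring guess [5.43235385e+02 4.62394103e-01 1.20000000e+01] sat ring
pre [507.6 263.1 223.3] [0.05 0.76 0.8 ] [ 0.22  0.94 -0.1 ] 74.9 19.3
at [543.8 255.3 122.5] [0.38 0.52 0.27] [0.18 1.05 0.01] 75.0 20.4
```

View pics/m.png

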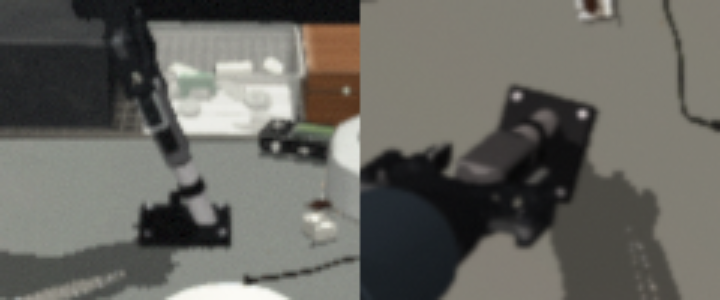

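The fingers straddle the meter's body, one on each side, in line with it. Closing.

```bash
python3 - <<'E'
from h import *
def pr(t):
    s=r.observe(); print(t,s["eef_pos"].round(1),s["wrist_force"].round(2),s["ft_torque"].round(2),round(float(s["finger_gap"]),1),round(float(s["finger_force"]),1),round(s["clock"],1))
M=frame(-AX,np.cross([0,0,1.],AX)); o=eul(M)
P=lambda L: MOUTH+AX*L-GD*AX
r.command_gripper(0); pr("closed")
for L in(72,90,112,140): r.movel(P(L),o,max_speed=70); pr(L)
Md=frame(np.array([0,0,-1.]),M[:,1])
g=P(140)+GD*AX
r.movel(np.array([500,200,230-GD]),eul(Md),max_speed=120); pr("upright")
r.sleep(.3)
a=cams.capture("side");b=cams.capture("top")
cv2.imwrite("pics/side2.png",a[:,:,::-1]);cv2.imwrite("pics/top2.png",b[:,:,::-1])
e=r.observe()["eef_pos"]; u=proj("side",e-[0,0,60]).astype(int); print(u, proj("side",e-[0,0,113.3]),proj("side",e+[0,0,40]))
cv2.imwrite("pics/u.png",cv2.resize(a[u[1]-60:u[1]+60,u[0]-60:u[0]+60,::-1],None,fx=5,fy=5,interpolation=cv2.INTER_CUBIC))
E
```

```text
closed [543.9 255.7 122.4] [-1.67  0.93  2.21] [0.75 0.97 0.18] 39.5 61.7 20.9
72 [540.  255.6 131. ] [-0.24  1.45 -0.64] [0.65 0.96 0.17] 39.3 61.6 21.2
90 [533.9 256.9 147.9] [ 0.98 -0.62 -1.9 ] [0.25 1.17 0.04] 39.6 61.6 21.6
112 [526.7 258.9 168.7] [ 0.35 -0.27 -1.14] [0.26 1.21 0.01] 39.5 61.6 22.1
140 [517.4 261.1 194.8] [-0.87  0.19 -1.74] [ 0.23  1.2  -0.04] 39.3 61.6 22.6
upright [499.9 199.9 210.4] [ 0.27 -0.68 -0.88] [ 0.02  0.02 -0.03] 39.3 61.4 23.3
[272 159] [272.92613352 176.50385259] [270.97293271 124.7451359 ]
```

View pics/u.png

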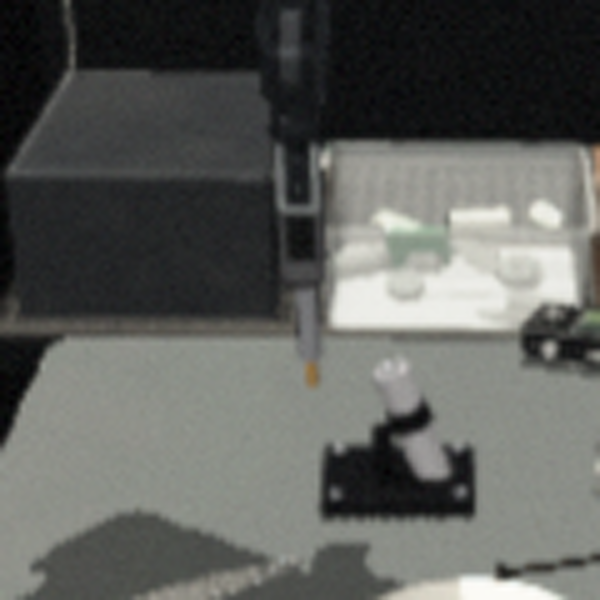

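The meter is out of the stand and hangs nearly upright, with its brass tip at side pixel (274.4,176). Its expected position is (272.9,176.5), so it leans about 2° towards +x. I'll measure that from the brass colour.

```bash
cat >> h.py <<'E'
def brass(a,e,w=14):
    "centroid px of the brass plunger in side picture near expectation; lateral offset along world x in mm at that depth"
    q=e-np.array([0,0,104.3]); u=proj("side",q); x0,y0=(u-w).astype(int)
    hsv=cv2.cvtColor(a,cv2.COLOR_RGB2HSV)[y0:y0+2*w,x0:x0+2*w]
    m=cv2.inRange(hsv,(8,110,70),(28,255,255)); k,l,st,ce=cv2.connectedComponentsWithStats(m)
    if k<2: return None
    i=1+np.argmax(st[1:,4]); c=ce[i]+[x0,y0]; J=proj("side",q+[1,0,0])-u
    return c,u,st[i,4],(c-u)[0]/J[0]
E
python3 - <<'E'
from h import *
a=cv2.imread("pics/side2.png")[:,:,::-1].copy(); s=r.observe(); print(brass(a,s["eef_pos"]))
# move over the pot
Md=frame(np.array([0,0,-1.]),np.cross([0,0,1.],AX)); o=eul(Md)
sp=np.array([543,1.5,12])
q=kin.inverse_kinematics(sp+[0,0,132+60-GD],o); print(q)
r.movel(sp+[0,0,132+60-GD],o,max_speed=140); r.sleep(.3)
for _ in range(3): 
    a=cams.capture("side"); s=r.observe(); print(brass(a,s["eef_pos"]),s["eef_pos"],s["eef_rot"],s["clock"])
cv2.imwrite("pics/side3.png",a[:,:,::-1])
# calibration check: rim of pot in side vs prediction
hsv=cv2.cvtColor(cv2.imread("pics/side1.png"),cv2.COLOR_BGR2HSV); m=cv2.inRange(hsv,(0,0,150),(179,75,255)); k,l,st,ce=cv2.connectedComponentsWithStats(m)
i=l[225,300]; print("pot side bbox",st[i]); 
t=np.radians(np.arange(0,360,5)); Q=np.array([proj("side",[542.9+64*np.cos(x),1.7+64*np.sin(x),38]) for x in t]); print(Q.min(0),Q.max(0))
E
```

```text
(array([274. , 173.5]), array([272.81904717, 173.63359066]), np.int32(4), np.float64(3.438915202798852))
[ 1.66779837e+01  1.48601460e+01 -1.91712396e-01  2.54444375e-14
 -7.49481416e+01  5.99220163e+01]
(array([306.5, 211. ]), array([305.01562207, 211.60530441]), np.int32(6), np.float64(3.9002812751344846)) [542.98581849   1.70385407 185.31407151] [-1.79999876e+02 -9.82397668e-04 -1.33782258e+01] 25.6917
(array([306.4, 211.2]), array([305.02904734, 211.60909729]), np.int32(5), np.float64(3.6022018840480565)) [543.01193139   1.66916078 185.31770634] [-1.79997868e+02 -1.31373863e-03 -1.33852620e+01] 25.7417
(array([306.4, 211.2]), array([305.02439015, 211.6194477 ]), np.int32(5), np.float64(3.6141704301717685)) [542.97995677   1.59436779 185.33144418] [-1.79998327e+02 -1.50923568e-03 -1.33915673e+01] 25.7917
pot side bbox [ 279  213   53   27 1088]
[280.14044981 214.287016  ] [329.67022164 239.43055728]
```

```bash
python3 - <<'E'
from h import *
a=cv2.imread("pics/side3.png").astype(int); b=cv2.imread("pics/side0.png").astype(int); e=np.array([543,1.65,185.32])
D=np.abs(a-b).sum(2)
for dz in range(25,135,6):  # below grip
    P=e+[0,0,GD-dz]; u=proj("side",P); J=proj("side",P+[1,0,0])-u; v=int(round(u[1])); c=int(round(u[0]))
    print(dz,v,u[0].round(1),D[v,c-9:c+11], a[v,c-9:c+11].sum(1)//3)
E
```

```text
25 176 305.1 [ 15   8   7  72 205 141  72 119 141 156 143 153 138  58  67  25   4  13
   6   4] [135 140 136 114  69  90 115  97  93  87  89  89  93 117 117 131 137 135
 140 141]
31 179 305.1 [  5   5   4  59 208 231 270 326 340 355 339 354 321 244 203  51   4   4
   6   7] [ 76 102 127 119  67  62  52  31  24  20  23  22  28  55  70 122 138 139
 139 138]
37 181 305.1 [  2   4   3  16 150 215 259 324 350 343 352 356 338 271 222  45  12   6
  13   5] [ 19  32  98 126  85  68  51  30  21  23  22  19  23  48  68 120 136 138
 142 138]
43 183 305.1 [  7   4   6   5 120 205 266 325 341 364 357 356 346 278 206  43  11   3
   4   4] [ 21  55 107 129  98  71  48  29  23  19  20  20  23  44  66 123 138 139
 138 135]
49 185 305.1 [  4   3  10  12 120 205 275 339 354 361 347 358 333 270 197  40   4   6
   1   5] [114 132 133 132  97  72  48  27  19  18  22  18  25  48  69 123 139 140
 141 137]
55 187 305.1 [  8   3   5  16  90 130 213 298 298 248 293 302 283 246 207  52   1   0
   6  18] [152 151 141 132  92  72  57  45  35  35  33  36  45  56  71 122 141 140
 140 142]
61 190 305.0 [  5   7  10 
[... 1522 characters left out ...]
 138 143 141
 140 140]
115 209 305.0 [12 15  6  3  3 12  3  7  9 75 80 98 46 13  3  1  7  5 11 13] [137 141 139 141 141 141 138 139 135 113 111 104 124 134 140 137 137 137
 140 142]
121 211 305.0 [ 13   7   3   3   2   6   6   7   3  73 107 123  22   1  11   4   9   6
   3   9] [139 141 137 142 139 137 140 136 135 113 104  98 129 139 134 115 110 127
 133 134]
127 213 305.0 [ 3  8 10  4  3  8 10  3 27 63 82 93 25  6  4 30 18  5 11  6] [137 140 137 140 144 142 146 148 144 131 121 118 141 148 141  82  37  38
  46  58]
133 215 305.0 [154 152 141  77  21   1  15   4  11   5   1   0   1   4  19  53  18   8
   4  43] [167 174 178 202 225 233 236 243 244 244 245 245 245 243 236 217 209 212
 226 213]
```

The body offset of 0.7 mm grows to 3.4 mm at the brass, so the lean is about 1.6° in the grip. I'll take that out, go over the ring and press under force control.

```bash
cat > press.py <<'E'
from h import *
xm=hv(-13.4); k=np.cross([0,0,1.],xm)
Mt=R.from_rotvec(np.radians(1.6)*k).as_matrix()@frame(np.array([0,0,-1.]),np.cross([0,0,1.],AX))
SP=np.array([543,1.3,12.])
def pose(tipz): return SP*[1,1,0]+[0,0,tipz+132]+GD*Mt[:,2],eul(Mt)
def force():
    v=[]
    for _ in range(10): r.sleep(.03); v.append(r.observe()["wrist_force"])
    return np.mean(v,0)
E
python3 - <<'E'
from press import *
r.movel(*pose(45),max_speed=100); r.sleep(.2)
xs=[]
for _ in range(4):
    a=cams.capture("side"); e=r.observe()["eef_pos"]-GD*Mt[:,2]+[0,0,-GD]; b=brass(a,e); xs.append(b[3]); 
print("brass off",xs,b)
f0=force(); print("f0",f0,r.observe()["clock"])
r.movel(*pose(17),max_speed=60); print(force()-f0,r.observe()["eef_pos"])
for z in (14,12,10,8,6):
    r.movel(*pose(z),max_speed=25); f=force()-f0; print(z,f.round(2))
    if f[2]>3: break
print(r.observe()["eef_pos"],r.observe()["clock"])
a=cams.capture("side");b=cams.capture("top")
cv2.imwrite("pics/f.png",cv2.resize(a[150:250,250:370,::-1],None,fx=6,fy=6,interpolation=cv2.INTER_CUBIC)); cv2.imwrite("pics/side4.png",a[:,:,::-1])
E
```

```text
brass off [np.float64(-0.3785172346073198), np.float64(-0.33261192932519207), np.float64(-0.28087665825472746), np.float64(-0.23600206194087736)] (array([305. , 220.5]), array([305.08883364, 220.78317743]), np.int32(4), np.float64(-0.23600206194087736))
f0 [-0.14031324  0.09289102 -1.29695804] 26.9417
[ 0.31171202 -0.4157376   0.30492267] [542.64044115   1.42841656 130.54725351]
14 [ 0.18 -0.07  0.29]
12 [ 0.19 -0.    0.48]
10 [ 0.05 -0.    1.37]
8 [0.33 0.25 2.67]
6 [0.31 0.71 3.79]
[542.5917572    1.44818441 119.38973578] 30.825
```

View pics/f.png

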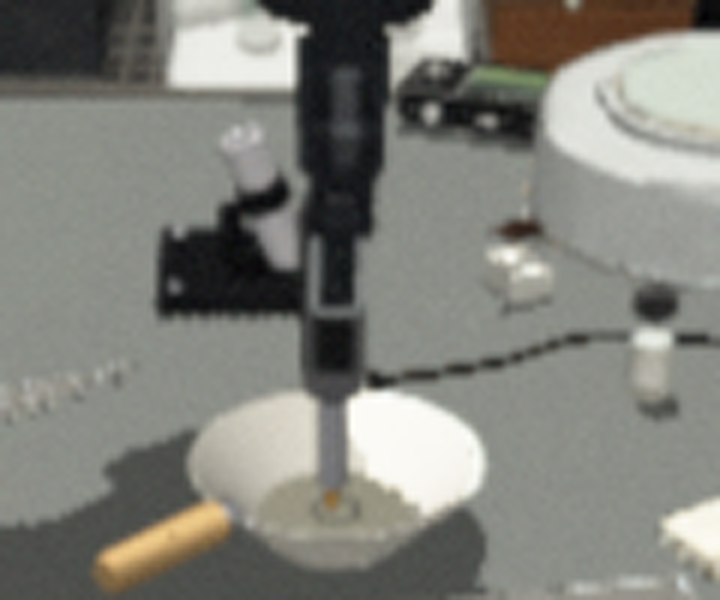

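The meter stands upright with its brass tip at crop pixel (332,506), well inside the ring centred at about (336,509). The 3.8 N push puts the plunger about 6 mm in. Handing in.

```bash
python3 - <<'E'
from press import *
print(force(),r.observe()["finger_gap"],r.observe()["clock"]); print(r.close_job())
E
```

```text
[0.3461447  1.18694576 2.37435092] 39.643033806550754 31.2583
the job is handed in; nothing more can be done
None
```

I handed the job in at about 31 s: the three beetles are in the tray and the empty pot stands upright where it was, with the meter held upright on the plaster inside the ring, its plunger about 6 mm in by the push force.

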